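# Press the snap lid onto a honey jar with the toggle clamp

## Task

Stand the red-lidded honey jar upright in the U-shaped nest of the lid press, let go of it, and swing the clamp's red-gripped handle over centre to its stop so that the clamp presses the raised lid fully home. Let go of the handle so that the clamp holds on its own for a second, then swing it all the way back open and leave the sealed jar standing in the nest. Do not tip the jar over or disturb the two black-lidded jars and the spare lids.

Things in the scene. Friction and masses are not known exactly. Their poses are not given: they have to be found in the camera images.
- press: Lid press, fixed to the table: plywood board 235 x 110 x 12 mm with a white U-shaped nest and a steel toggle clamp. Origin on the table under the clamp arm's pin; x axis points level from the nest to the clamp's back (nest at -x, opened handle at +x), y along the pins, z up. Two steel cheeks, 46 mm along x, 38 mm over both, rise to 149 mm; board spans x -170 to +65 mm
- nest (a point): centre of the nest's floor, on top of the board, 12 mm above the table and 120 mm from the press's origin on the press's -x side. Where the jar's underside centre belongs, right under the closed spindle. A 9 mm high white fence stands 32 mm from it on three sides (both y sides, and +x towards the clamp); open on -x
- pivot (a point): pin about which the handle swings, 141 mm above the table, 12 mm from the press's origin along +x; handle and arm swing in the upright plane through the press's x axis. A link drives the arm from the handle: from about 10 degrees behind upright (open) down to level over the nest (closed), quickly at first, slowly near dead centre
- knob (a point): centre of the red T-grip at the end of the handle, a 12 mm steel rod: a flat-ended drum 24 mm across and 32 mm long, lying parallel to the press's y axis; 120 mm from the handle's pin (point pivot). It moves with the handle. Best pinched by its flat ends from above, fingers closing along the press's y axis and following the arc, with the drum turning between them
- clamp_handle (a joint): handle angle in rad, 0 = open stop (handle points to press +x, 5 degrees below level), growing as it is swung up and over; at h it leans (1.666 - h) rad from upright towards press +x. Dead centre at 1.8, closed stop at 2.0 (leaning 0.334 rad towards the nest). Past 1.8 with the jar in place the clamp holds itself closed. The grip needs up to about 15 N; friction and weight keep it open
- spindle_tip (a point): centre of the underside of the black rubber foot (24 mm across) on a sprung spindle (8 to 17 N) at the end of the clamp arm, 120 mm from the arm's pin (which is 107 mm above the press's origin); closed with no jar it would stand 82 mm above the table
- jar: loose honey jar, amber glass with paper band and a red lid standing 5 mm proud, a white collar showing below it; 0.22 to 0.37 kg. Origin: centre of its underside, z up along its axis. Glass 56 mm across, straight from 3 to 60 mm height; lid 52 mm across, 10 mm thick, its top 81 mm above the underside when raised, 76 mm when home. Stands on the table at the start
- lid (a joint): how far the red lid has been pressed down onto the jar, m: 0 raised (start), 0.005 fully home. It takes about 5 N to move and stays where it is pressed
- sealed_a: loose bystander jar, green glass with black lid, same 56 mm glass, 76 mm high, origin at the centre of its underside
- sealed_b: loose bystander jar, orange with black lid, same sizes (56 mm glass, 76 mm high), origin at the centre of its underside
- spare_lids: loose stack of two green lids, 52 mm across and 20 mm high, origin at the centre of its underside; bystander
Things that resemble listed ones, but are neither listed nor needed, are in the scene too. Of the things that look like the jar, take the one that is farthest to the robot's right at the start.

How it is judged:
On the way, in this order (a step that is already met when the one before it is completed fails the run):
1. the jar stands released in the nest, upright, its lid still raised and the clamp open (horizontal distance between jar and nest below 0.008 m and z of jar in the frame of nest below 0.003 m and angle between jar's own z axis and vertical below 0.06 rad and contact force between the fingers and jar below 0.3 N and value of joint lid below 0.003 m and value of joint clamp_handle below 0.4 rad), for 0.2 s.
2. the clamp is over centre at its closed stop, untouched by the robot, holding the jar in the nest with the lid pressed home (value of joint clamp_handle above 1.9 rad and value of joint lid above 0.0042 m and horizontal distance between jar and nest below 0.008 m and contact force between each of the fingers, the arm and press below 0.3 N), for 0.5 s.
At the end, for the whole second after the job is handed in: the clamp handle is swung back open (within 0.3 rad of its open stop), the jar stands at rest and upright on the nest floor within 8 mm of its centre, and its lid is pressed home (at least 4.2 of 5 mm) (value of joint clamp_handle below 0.3 rad and value of joint lid above 0.0042 m and horizontal distance between jar and nest below 0.008 m and z of jar in the frame of nest below 0.003 m and angle between jar's own z axis and vertical below 0.06 rad and linear speed of jar below 0.02 m/s); the robot touches nothing.
It fails at once if a bystander (black-lidded jar or spare lids) is moved more than 30 mm (distance of any of sealed_a, sealed_b, spare_lids from where it was at the start of the episode above 0.03 m).
It fails at once if the honey jar is tipped over (angle between jar's own z axis and vertical above 0.7 rad).
It also fails if it takes over 67 s, if anything falls off the work surface, if the arm or the gripper's body presses on something with over 40 N, if the wrist force passes 120 N, or if a joint passes its speed limit or range.

## Robot

A 7-joint arm with a two-finger parallel gripper is mounted at the origin on the work surface. World frame = base frame: x ahead of the robot, y to its left, z up, the work surface at z = 0. Lengths are in m, angles in rad, forces in N, time in s.
With the tool pointing down it reaches from about 0.425 to 1.025 m from the base axis. Payload 9.4 kg.
Tool frame: the origin (TCP) lies at the very end of the fingers, on their centre line; the grasp point (between the pads) lies 19 mm behind it; z points along the fingers, y is the direction in which the jaws open and shut (so a half turn about z gives the same grasp; the last joint's range is limited). The gripper opens to 85 mm and grips with 20 to 120 N. Pads are 22 mm wide; open, the fingers measure 114 mm over their backs; the gripper's body (76 mm by 85 mm) begins 54 mm behind the grasp point. The pads swing forward as they close: fully open they stand 13 mm farther back than shut.
Start: joints at [1.119, 0.599, -0.003, 1.599, 0.002, 0.943, -0.08], TCP at [0.265, -0.675, 0.231] pointing down, gripper open.
Joint ranges: [-2.57, 2.57], [-0.35, 1.97], [-1.29, 1.29], [0.11, 2.56], [-1.05, 4.19], [0.11, 1.86], [-2.63, 2.63]. Speed limits (rad/s): [2.22, 2.22, 3.01, 3.01, 3.14, 3.14, 3.14].

## Interface

Orientations are given as a unit quaternion [x, y, z, w].
In Python, from cell import get_obs, optics, order gives the robot as it stands.
- The arm moves only by the tool drive_tool, never from a script. Its argument "targets" is a list of rows, each an object of numbers: "x", "y", "z": the shift along the tool's x, y, z in m; "wx", "wy", "wz": the turn, a rotation vector about the tool's x, y, z in degrees. In form: [{"x": .., "y": .., "z": .., "wx": .., "wy": .., "wz": ..}, ...]. A call has 1 to 12 rows; each row is the pose to reach, as a shift and turn from the pose commanded when the call began, along the tool's axes at that moment; what a row does not reach only later rows make up. A row lasts 1/8 s, in which the tool goes at most 62.5 mm and 10.7 degrees, less where a joint would pass 70% of its speed; a pose out of reach is approached as far as the arm can. A call with a gripper value outside its range is refused whole. "grip" is the finger opening in m, from 0 to 0.0854, set as the call begins (left out, the last holds). The fingers move at their own pace and stop on an object; "grip_force" is the grip in N (left out, the last holds). Time passes only in rows, so rows that repeat a pose let the fingers close. It gives the time, the measured TCP pose, the force and the opening at its end, in the units of the state.
- get_obs(): the state, without advancing time (a new reading comes with each control period).
- optics.grab_frame(name): name is "side" or "top"; returns a dict with "img" (384x512x3 uint8, red, green, blue), "fx", "fy", "cx", "cy" (pixels), "R" (3x3) and "t" (3): a world point X has camera coordinates R X + t. Camera axes: x right, y down, z forward; pixel columns grow to the right and rows downward; lengths in m; the calibration is good to about 2 mm. A picture is of the moment at which its call begins. There is no depth.
- order.sign_off(): hands the job in, once; it reports no verdict.
The state is a dict: "clock": time; "joint_pos": joint angles; "joint_velocities": joint speeds; "joint_torque": joint torques, N m; "tool_pos": TCP position; "tool_rot": TCP orientation; "contact_force": force on the tool from outside, world axes, zero at the start; "torque": the same for the moment, N m; "opening": opening from 0.0 (shut) to 1.0 (fully open).
Only numpy, scipy, OpenCV 4.12 (cv2) and the standard library are available. Lean on these libraries where they do the work, as an engineer would, in place of code of your own. Each camera call takes 0.05 s, during which the arm holds its last target. There are 200 camera calls.

## Working session

There is one attempt and no reset: what is moved stays moved. The work goes in short steps, Python scripts to look and compute and a tool call to move; the robot and the scene stay as the last step left them, time stands still between calls to the robot, and variables do not carry over. Pictures are saved under pics/ and viewed, about 8 in all and at most 12, crops included, and the job is handed in when it is done.

Besides the shell and the picture viewer there is one more tool, called after "Call:" by a JSON object that holds its "op" and its "data". drive_tool: Moves the arm, as the interface text tells. Its arguments: {"type":"object","properties":{"targets":{"type":"array"},"grip":{"type":"number"},"grip_force":{"type":"number"}},"required":["targets"]}

```bash
mkdir -p pics; ls; python3 - <<'E'
from cell import get_obs, optics
import cv2, json, numpy as np
o=get_obs();print({k:np.round(o[k],4).tolist() for k in ("clock","tool_pos","tool_rot","opening","contact_force")})
for n in("top","side"):
    f=optics.grab_frame(n); cv2.imwrite(f"pics/{n}0.png",f["img"][:,:,::-1]); 
    np.savez(f"pics/{n}0.npz",**f)
    print(n,f["fx"],f["fy"],f["cx"],f["cy"],np.round(f["R"],4).tolist(),np.round(f["t"],4).tolist())
E
```

```text
pics
{'clock': 0.0, 'tool_pos': [0.2652, -0.6742, 0.2304], 'tool_rot': [0.9825, 0.1863, -0.0002, -0.0008], 'opening': 0.9988, 'contact_force': [-0.1007, -0.634, 0.6775]}
top 469.5093504492376 469.5093504492376 254.21574324179454 190.01712061413093 [[0.1067, -0.9943, 0.0036], [-0.966, -0.1045, -0.2366], [0.2356, 0.0218, -0.9716]] [-0.171, 0.5886, 0.9182]
side 393.58210572951555 393.58210572951555 256.3739331972582 195.29560784306463 [[-0.767, -0.6415, 0.0111], [-0.4951, 0.5808, -0.6462], [0.4081, -0.5012, -0.7631]] [0.3369, 0.4532, 0.6942]
```

View pics/top0.png

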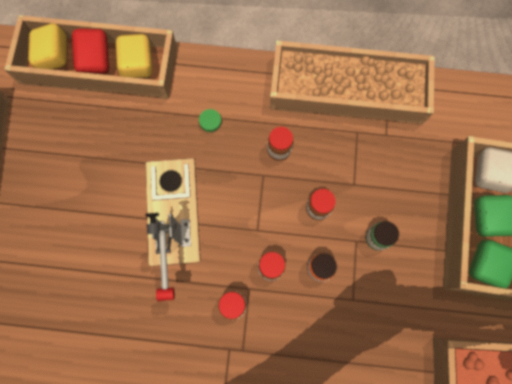

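View pics/side0.png

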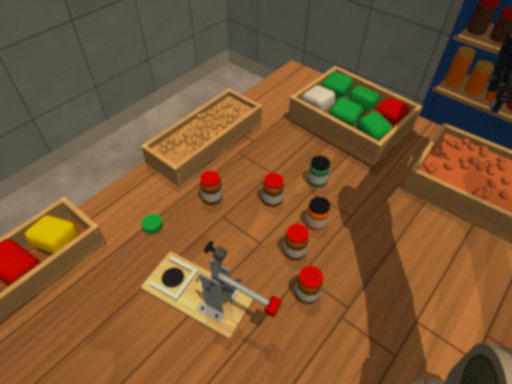

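The top view shows four red-lidded jars at (280,138), (321,200), (272,265) and (231,305). The black-lidded jars are at (323,265) and (383,235), the green lids at (209,120), the nest disc at (171,181) and the red knob at (165,294). Next I segment and locate these.

```bash
cat > h.py <<'E'
import numpy as np, cv2
from scipy.optimize import least_squares
def load(n): return dict(np.load(f"pics/{n}.npz"))
def proj(f,X):
    c=np.atleast_2d(X)@f["R"].T+f["t"]; return np.c_[f["fx"]*c[:,0]/c[:,2]+f["cx"],f["fy"]*c[:,1]/c[:,2]+f["cy"]]
def ray(f,uv,z):
    d=f["R"].T@np.array([(uv[0]-f["cx"])/f["fx"],(uv[1]-f["cy"])/f["fy"],1]); o=-f["R"].T@f["t"]
    return o+d*(z-o[2])/d[2]
def tri(fs,uvs,x0=(.6,-.2,.05)):
    return least_squares(lambda X:np.concatenate([proj(f,X)[0]-u for f,u in zip(fs,uvs)]),x0)
def blobs(f,lo,hi,amin=60):
    m=cv2.inRange(cv2.cvtColor(f["img"],cv2.COLOR_RGB2HSV),lo,hi)
    n,l,s,c=cv2.connectedComponentsWithStats(m); return [(c[i].round(1).tolist(),s[i].tolist()) for i in range(1,n) if s[i,4]>amin]
E
python3 - <<'E'
from h import *
T,S=load("top0"),load("side0")
for n,f in(("top",T),("side",S)):
    print(n,"red");[print(b) for b in blobs(f,(0,200,120),(4,255,255))]
    print(n,"black");[print(b) for b in blobs(f,(0,0,0),(180,255,45),80)]
a=cv2.resize(T["img"][130:320,130:400],None,fx=2.9,fy=2.9,interpolation=2)[:,:,::-1]
cv2.imwrite("pics/tc.png",a)
b=cv2.resize(S["img"][145:345,130:345],None,fx=2.9,fy=2.9,interpolation=2)[:,:,::-1]
cv2.imwrite("pics/sc.png",b)
E
```

```text
top red
([99.5, 65.8], [88, 54, 19, 18, 85])
top black
side red
([390.3, 107.5], [376, 98, 28, 22, 367])
([209.8, 178.4], [201, 172, 19, 14, 218])
([273.3, 180.3], [264, 173, 19, 16, 221])
([297.1, 233.0], [287, 224, 21, 19, 301])
([13.9, 260.7], [0, 240, 38, 43, 1070])
([310.5, 276.5], [299, 266, 24, 22, 392])
([273.1, 305.2], [265, 297, 16, 18, 169])
side black
([478.7, 18.6], [464, 0, 34, 34, 449])
([502.1, 63.0], [488, 11, 24, 101, 1473])
([319.9, 163.1], [312, 157, 17, 13, 185])
([319.0, 205.1], [310, 198, 19, 15, 229])
([172.2, 277.1], [163, 269, 19, 17, 242])
([479.0, 371.1], [460, 354, 39, 30, 822])
```

View pics/tc.png

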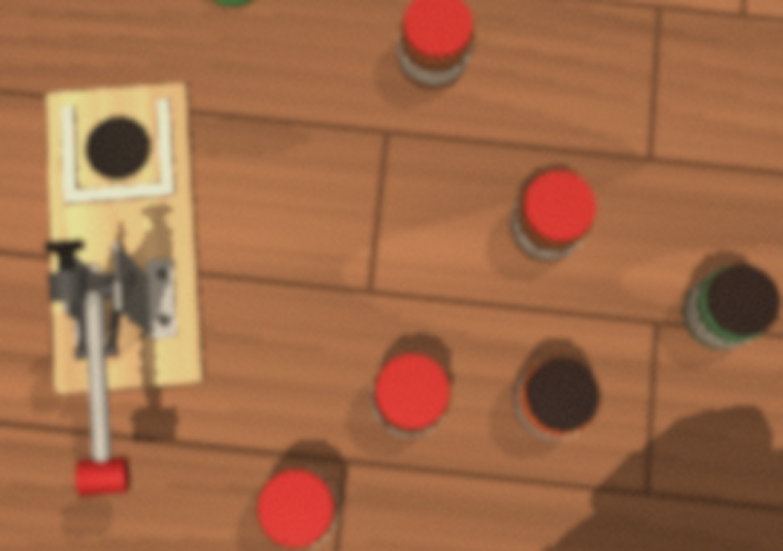

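View pics/sc.png

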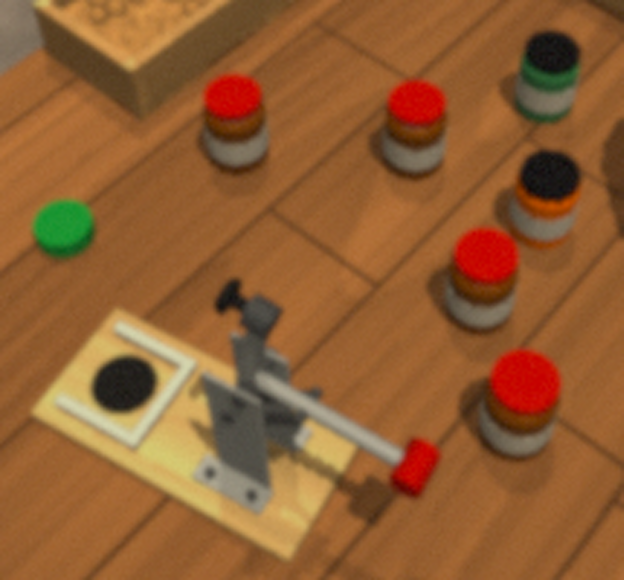

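The crops confirm it: the target is the right-most red lid, at about (323,200) in the top view and (273,180) in the side view. The press's open side faces away from the robot and its handle points at the robot. Next I fit the poses.

```bash
cat >> h.py <<'E'
def redm(f): 
    h=cv2.cvtColor(f["img"],cv2.COLOR_RGB2HSV); return cv2.inRange(h,(0,190,90),(6,255,255))|cv2.inRange(h,(172,150,90),(180,255,255))
def cyl(f,X,z0,z1,r=.026):
    a=np.linspace(0,2*np.pi,60); P=np.vstack([np.c_[X[0]+r*np.cos(a),X[1]+r*np.sin(a),0*a+z] for z in(z0,z1)])
    h=cv2.convexHull(proj(f,P).astype(np.float32)); m=cv2.moments(h); return np.array([m["m10"],m["m01"]])/m["m00"]
def cent(f,m,uv):
    n,l,s,c=cv2.connectedComponentsWithStats(m); i=1+np.argmin(np.hypot(*(c[1:]-uv).T)); return c[i],s[i,4]
def fitcyl(fs,uvs,z0,z1,x0):
    return least_squares(lambda X:np.concatenate([cyl(f,X,z0,z1)-u for f,u in zip(fs,uvs)]),x0)
E
python3 - <<'E'
from h import *
T,S=load("top0"),load("side0")
J={"target":((322,201),(273,180)),"j1":((280,138),(210,178)),"j2":((272,264),(297,233)),"j3":((232,305),(310,276))}
for k,(a,b) in J.items():
    ct,n1=cent(T,redm(T),a);cs,n2=cent(S,redm(S),b)
    for fs,us in(([T,S],[ct,cs]),([T],[ct]),([S],[cs])):
        r=fitcyl(fs,us,.071,.081,(.7,-.2)); print(k,len(fs),r.x.round(4),r.fun.round(2),n1,n2)
dk=lambda f:cv2.inRange(f["img"],(0,0,0),(75,60,60))
for k,a,b,z in(("orange",(323,265),(319,205),.071),("green",(383,235),(320,163),.071)):
    r=fitcyl([T,S],[cent(T,dk(T),a)[0],cent(S,dk(S),b)[0]],z-.005,.076,(.7,-.2));print(k,r.x.round(4),r.fun.round(2))
cv=lambda L,o:[(np.array(p)+.5)/2.9-.5+o for p in L]
tp=cv([(46,93),(187,83),(200,380),(55,394),(118,148)],(130,130)); sp=cv([(120,308),(33,412),(293,558),(357,440),(124,383)],(130,145))
# model board local corners in matching order
cT=[(-.17,.055),(-.17,-.055),(.065,-.055),(.065,.055),(-.12,0)]
def w(p,l,z=.012): c,s=np.cos(p[2]),np.sin(p[2]); return [p[0]+c*l[0]-s*l[1],p[1]+s*l[0]+c*l[1],z]
def match(sgn):
    LT=[(a,sgn*b) for a,b in cT]
    LS=[LT[1],LT[0],LT[3],LT[2],LT[4]]
    return LT,LS
for sgn in(1,-1):
  for fl in("both","T","S"):
    LT,LS=match(sgn)
    def F(p):
        a=np.ravel([proj(T,w(p,l))[0]-u for l,u in zip(LT,tp)]);b=np.ravel([proj(S,w(p,l))[0]-u for l,u in zip(LS,sp)])
        return np.r_[a,b] if fl=="both" else (a if fl=="T" else b)
    r=least_squares(F,(.6,.05,3.1)); print(sgn,fl,r.x.round(4),"cost",r.cost.round(2),"nest",np.round(w(r.x,(-.12,0)),4),r.fun.round(1) if fl=="both" else "")
kt=cent(T,redm(T),(165,294));ks=cent(S,redm(S),(273,305));r=tri([T,S],[kt[0],ks[0]]);print("knob",r.x.round(4),r.fun.round(2),kt[1],ks[1])
E
```

```text
target 2 [ 0.5949 -0.2513] [ 0.51 -0.2  -0.13  0.9 ] 436 254
target 1 [ 0.5943 -0.2503] [0. 0.] 436 254
target 1 [ 0.5965 -0.2539] [-0.  0.] 436 254
j1 2 [ 0.7229 -0.1519] [ 0.39 -0.26 -0.03  0.73] 391 253
j1 1 [ 0.7222 -0.1512] [-0.  0.] 391 253
j1 1 [ 0.7246 -0.1538] [-0. -0.] 391 253
j2 2 [ 0.4523 -0.1596] [ 0.62 -0.01 -0.18  0.7 ] 465 342
j2 1 [ 0.4522 -0.1583] [-0. -0.] 465 342
j2 1 [ 0.4532 -0.1614] [-0.  0.] 465 342
j3 2 [ 0.3661 -0.0882] [ 0.54  0.07 -0.39  0.52] 469 433
j3 1 [ 0.3662 -0.0871] [0. 0.] 469 433
j3 1 [ 0.3662 -0.0897] [ 0. -0.] 469 433
orange [ 0.4626 -0.2644] [ 0.43  0.05 -0.29  0.41]
green [ 0.5421 -0.3864] [ 0.32 -0.06 -0.15  0.58]
1 both [0.5029 0.0569 3.3404] cost 9495.63 nest [0.6205 0.0806 0.012 ] [ 49.4  -4.8 -47.6   2.8 -48.    4.5  53.1  -5.    1.5  -0.5 -31.2  35.2
  28.5 -37.3  24.8 -44.1 -22.8  39.8   0.4  -0.3]
1 T [0.502  0.0627 3.3054] cost 4944.29 nest [0.6204 0.0823 0.012 ] 
1 S [0.5044 0.051  3.377 ] cost 4525.64 nest [0.6211 0.079  0.012 ] 
-1 both [0.5008 0.0605 3.3273] cost 9.82 nest [0.6187 0.0826 0.012 ] [ 0.3 -0.3  0.1 -0.4  1.   1.  -0.2  0.2  0.5  0.2 -1.2 -0.6 -1.4  0.
 -1.7  1.3  2.6 -1.2  0.2  0.7]
-1 T [0.5011 0.0612 3.3282] cost 0.99 nest [0.619  0.0835 0.012 ] 
-1 S [0.5005 0.0598 3.3263] cost 8.13 nest [0.6185 0.0818 0.012 ] 
knob [0.3713 0.0362 0.1344] [-0.01 -0.04  0.04  0.01] 167 208
```

Call:
{"op": "drive_tool", "data": {"targets": [{"x": 0.05,"y": -0.03,"z": 0,"wz": 2},{"x": 0.1,"y": -0.06,"z": 0,"wz": 4},{"x": 0.15,"y": -0.089,"z": 0,"wz": 6},{"x": 0.2,"y": -0.118,"z": 0,"wz": 8},{"x": 0.25,"y": -0.148,"z": 0,"wz": 10},{"x": 0.3,"y": -0.177,"z": 0,"wz": 10.8},{"x": 0.35,"y": -0.207,"z": 0,"wz": 10.8},{"x": 0.4,"y": -0.236,"z": 0.0,"wz": 10.8},{"x": 0.44,"y": -0.26,"z": 0.02,"wz": 10.8},{"x": 0.4616,"y": -0.2728,"z": 0.05,"wz": 10.8},{"x": 0.4616,"y": -0.2728,"z": 0.09,"wz": 10.8},{"x": 0.4616,"y": -0.2728,"z": 0.09,"wz": 10.8}], "grip": 0.0854, "grip_force": 30}}

```text
invalid input
```

```bash
cat >> h.py <<'E'
from scipy.spatial.transform import Rotation as Ro
YAW=3.327-np.pi
def want(): return Ro.from_matrix(np.array([[np.cos(YAW),np.sin(YAW),0],[np.sin(YAW),-np.cos(YAW),0],[0,0,-1]]).T)
def rel(o,xyz,R=None):
    R0=Ro.from_quat(o["tool_rot"]); R=R or want()
    return R0.inv().apply(np.array(xyz)-o["tool_pos"]).round(4), np.degrees((R0.inv()*R).as_rotvec()).round(2)
def shot(n,tag):
    from cell import optics
    f=optics.grab_frame(n); np.savez(f"pics/{tag}.npz",**f); cv2.imwrite(f"pics/{tag}.png",f["img"][:,:,::-1]); return f
E
python3 - <<'E'
from h import *; from cell import get_obs
o=get_obs(); print(o["clock"],o["tool_pos"],rel(o,(.595,-.2513,.03)),o["contact_force"],o["opening"])
E
```

```text
0.1 [ 0.2652404  -0.674277    0.23051808] (array([ 0.4618, -0.2726,  0.2008]), array([-0.08,  0.02, 10.86])) [-0.43319905  0.06150615 -1.07888337] 1.0000265591968804
```

Call:
{"op": "drive_tool", "data": {"targets": [{"x": 0.05,"y": -0.03,"z": 0,"wx": 0,"wy": 0,"wz": 2},{"x": 0.1,"y": -0.06,"z": 0,"wx": 0,"wy": 0,"wz": 4},{"x": 0.15,"y": -0.089,"z": 0,"wx": 0,"wy": 0,"wz": 6},{"x": 0.2,"y": -0.118,"z": 0,"wx": 0,"wy": 0,"wz": 8},{"x": 0.25,"y": -0.148,"z": 0,"wx": 0,"wy": 0,"wz": 10},{"x": 0.3,"y": -0.177,"z": 0,"wx": 0,"wy": 0,"wz": 10.8},{"x": 0.35,"y": -0.207,"z": 0,"wx": 0,"wy": 0,"wz": 10.8},{"x": 0.4,"y": -0.236,"z": 0,"wx": 0,"wy": 0,"wz": 10.8},{"x": 0.44,"y": -0.26,"z": 0.02,"wx": 0,"wy": 0,"wz": 10.8},{"x": 0.4616,"y": -0.2728,"z": 0.05,"wx": 0,"wy": 0,"wz": 10.8},{"x": 0.4616,"y": -0.2728,"z": 0.09,"wx": 0,"wy": 0,"wz": 10.8},{"x": 0.4616,"y": -0.2728,"z": 0.09,"wx": 0,"wy": 0,"wz": 10.8}], "grip": 0.085, "grip_force": 30}}

```text
clock: 1.6
tool_pos: [0.5933, -0.2508, 0.1384]
tool_rot: [0.996, 0.093, -0.003, -0.001]
contact_force: [-0.1, -0.6, -0.4]
opening: 0.999
```

```bash
python3 - <<'E'
from h import *; from cell import get_obs
o=get_obs(); print(o["clock"],o["tool_pos"],rel(o,(.595,-.2513,.03)),o["contact_force"],o["opening"])
E
```

```text
1.6 [ 0.59328079 -0.25075331  0.13842618] (array([0.0022, 0.0012, 0.1084]), array([-0.17,  0.31,  0.1 ])) [-0.09190155 -0.5988535  -0.42502448] 0.9986235454542755
```

Call:
{"op": "drive_tool", "data": {"targets": [{"x": 0.002,"y": 0.001,"z": 0.03,"wx": 0,"wy": 0,"wz": 0},{"x": 0.002,"y": 0.001,"z": 0.06,"wx": 0,"wy": 0,"wz": 0},{"x": 0.002,"y": 0.001,"z": 0.09,"wx": 0,"wy": 0,"wz": 0},{"x": 0.002,"y": 0.001,"z": 0.109,"wx": 0,"wy": 0,"wz": 0},{"x": 0.002,"y": 0.001,"z": 0.109,"wx": 0,"wy": 0,"wz": 0}]}}

```text
clock: 2.22
tool_pos: [0.5968, -0.2527, 0.032]
tool_rot: [0.996, 0.093, -0.001, -0.0]
contact_force: [-0.4, -0.1, 0.3]
opening: 0.995
```

Call:
{"op": "drive_tool", "data": {"targets": [{"x": 0,"y": 0,"z": 0,"wx": 0,"wy": 0,"wz": 0},{"x": 0,"y": 0,"z": 0,"wx": 0,"wy": 0,"wz": 0},{"x": 0,"y": 0,"z": 0,"wx": 0,"wy": 0,"wz": 0},{"x": 0,"y": 0,"z": 0,"wx": 0,"wy": 0,"wz": 0},{"x": 0,"y": 0,"z": 0,"wx": 0,"wy": 0,"wz": 0},{"x": 0,"y": 0,"z": 0,"wx": 0,"wy": 0,"wz": 0}], "grip": 0.045, "grip_force": 35}}

```text
clock: 2.98
tool_pos: [0.5979, -0.2527, 0.0339]
tool_rot: [0.996, 0.093, 0.001, 0.0]
contact_force: [-1.3, 0.9, 5.9]
opening: 0.64
```

```bash
python3 - <<'E'
from h import *; from cell import get_obs
o=get_obs(); print(o["clock"],o["tool_pos"],rel(o,(.595,-.2513,.03)),o["contact_force"],o["opening"])
f=shot("side","s1"); g=shot("top","t1")
c=lambda i,a,b,e,d:cv2.resize(i[a:b,e:d],None,fx=3,fy=3,interpolation=2)[:,:,::-1]
cv2.imwrite("pics/c1.png",np.hstack([c(f["img"],90,240,200,330),c(g["img"],130,280,260,390)]))
E
```

```text
2.975 [ 0.5979173  -0.2527378   0.03393992] (array([-0.0026, -0.002 ,  0.0039]), array([ 0.06, -0.1 ,  0.05])) [-1.25447909  0.85360332  5.87659667] 0.6402693035540888
```

View pics/c1.png

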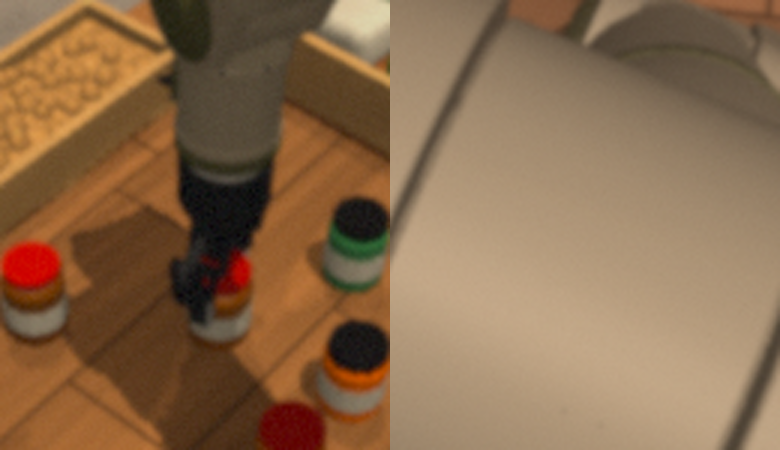

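The side view shows the jar held between the fingers, with the opening at about 55 mm. Now I lift it and carry it over the nest.

Call:
{"op": "drive_tool", "data": {"targets": [{"x": 0,"y": 0,"z": -0.015,"wx": 0,"wy": 0,"wz": 0},{"x": 0,"y": 0,"z": -0.045,"wx": 0,"wy": 0,"wz": 0},{"x": 0,"y": 0,"z": -0.075,"wx": 0,"wy": 0,"wz": 0},{"x": 0,"y": 0,"z": -0.09,"wx": 0,"wy": 0,"wz": 0},{"x": 0.003,"y": -0.012,"z": -0.095,"wx": 0,"wy": 0,"wz": 0},{"x": 0.01,"y": -0.04,"z": -0.095,"wx": 0,"wy": 0,"wz": 0},{"x": 0.02,"y": -0.077,"z": -0.095,"wx": 0,"wy": 0,"wz": 0},{"x": 0.03,"y": -0.115,"z": -0.095,"wx": 0,"wy": 0,"wz": 0},{"x": 0.04,"y": -0.153,"z": -0.095,"wx": 0,"wy": 0,"wz": 0},{"x": 0.05,"y": -0.192,"z": -0.095,"wx": 0,"wy": 0,"wz": 0},{"x": 0.06,"y": -0.23,"z": -0.095,"wx": 0,"wy": 0,"wz": 0},{"x": 0.07,"y": -0.268,"z": -0.095,"wx": 0,"wy": 0,"wz": 0}]}}

```text
clock: 4.58
tool_pos: [0.6154, 0.0263, 0.1263]
tool_rot: [0.996, 0.093, -0.001, -0.0]
contact_force: [0.6, -0.3, -1.9]
opening: 0.642
```

Call:
{"op": "drive_tool", "data": {"targets": [{"x": 0.008,"y": -0.03,"z": 0,"wx": 0,"wy": 0,"wz": 0},{"x": 0.013,"y": -0.05,"z": 0,"wx": 0,"wy": 0,"wz": 0},{"x": 0.015,"y": -0.0575,"z": 0,"wx": 0,"wy": 0,"wz": 0},{"x": 0.015,"y": -0.0575,"z": 0,"wx": 0,"wy": 0,"wz": 0},{"x": 0.015,"y": -0.0575,"z": 0,"wx": 0,"wy": 0,"wz": 0},{"x": 0.015,"y": -0.0575,"z": 0,"wx": 0,"wy": 0,"wz": 0}]}}

```text
clock: 5.32
tool_pos: [0.6205, 0.0818, 0.1273]
tool_rot: [0.996, 0.092, -0.0, 0.0]
contact_force: [0.1, 0.1, -3.3]
opening: 0.641
```

```bash
python3 - <<'E'
from h import *; from cell import get_obs
o=get_obs(); print(o["clock"],o["tool_pos"],rel(o,(.6213,.0831,.046)),o["contact_force"],o["opening"])
f=shot("side","s2"); 
cv2.imwrite("pics/c2.png",cv2.resize(f["img"][100:350,80:330],None,fx=2.4,fy=2.4,interpolation=2)[:,:,::-1])
for z in (0,.056): print(proj(f,[o["tool_pos"]-[.0026*.98,.0026*.18,0]+np.array([0,0,-.034+z])]))
E
```

```text
5.325 [0.62048825 0.08180688 0.1272891 ] (array([ 0.001 , -0.0012,  0.0813]), array([ 0.03,  0.01, -0.05])) [ 0.05035831  0.0689263  -3.2909936 ] 0.6412487032467206
[[167.57394631 258.60629525]]
[[163.0905105  244.03289662]]
```

View pics/c2.png

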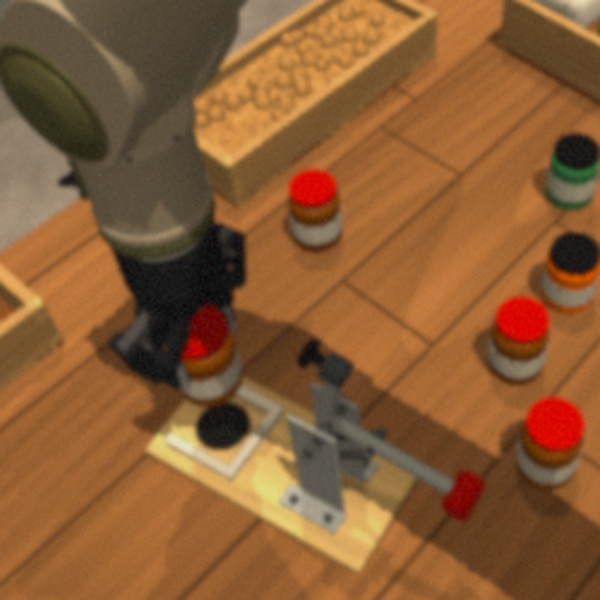

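The jar hangs upright over the nest: the jar's axis is at column 167 and the nest disc at (172,277) in the full frame. Now I lower it.

Call:
{"op": "drive_tool", "data": {"targets": [{"x": 0.002,"y": -0.001,"z": 0.025,"wx": 0,"wy": 0,"wz": 0},{"x": 0.002,"y": -0.001,"z": 0.05,"wx": 0,"wy": 0,"wz": 0},{"x": 0.002,"y": -0.001,"z": 0.065,"wx": 0,"wy": 0,"wz": 0},{"x": 0.002,"y": -0.001,"z": 0.072,"wx": 0,"wy": 0,"wz": 0},{"x": 0.002,"y": -0.001,"z": 0.076,"wx": 0,"wy": 0,"wz": 0},{"x": 0.002,"y": -0.001,"z": 0.078,"wx": 0,"wy": 0,"wz": 0},{"x": 0.002,"y": -0.001,"z": 0.078,"wx": 0,"wy": 0,"wz": 0},{"x": 0.002,"y": -0.001,"z": 0.078,"wx": 0,"wy": 0,"wz": 0}]}}

```text
clock: 6.38
tool_pos: [0.6225, 0.0846, 0.0497]
tool_rot: [0.996, 0.093, 0.0, -0.0]
contact_force: [0.1, -0.2, -2.1]
opening: 0.644
```

```bash
python3 - <<'E'
from h import *; from cell import get_obs
o=get_obs(); print(o["clock"],o["tool_pos"],rel(o,(.6213,.0831,.046)),o["contact_force"],o["opening"])
f=shot("side","s3"); 
cv2.imwrite("pics/c3.png",cv2.resize(f["img"][190:320,110:260],None,fx=4,fy=4,interpolation=2)[:,:,::-1])
E
```

```text
6.375 [0.62248077 0.08457097 0.04968399] (array([-0.0014,  0.0012,  0.0037]), array([-0.  , -0.04,  0.05])) [ 0.06349989 -0.19848557 -2.14090127] 0.6437141128301157
```

View pics/c3.png

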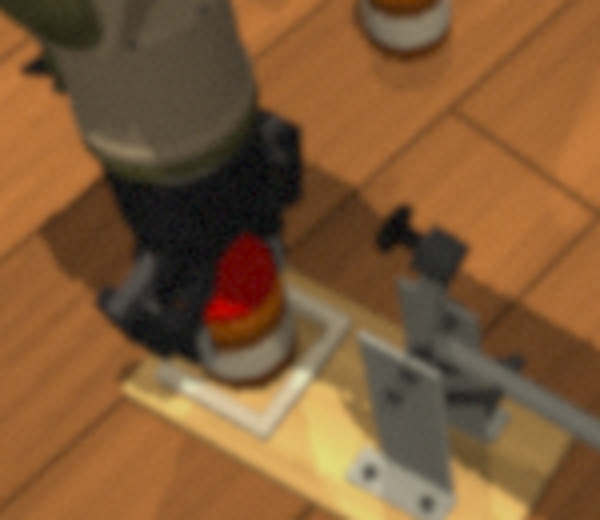

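The jar sits inside the fence, with its base centre at about (172,277) in the full frame, matching the disc. Next I lower the last 4 mm and release.

Call:
{"op": "drive_tool", "data": {"targets": [{"x": 0,"y": 0.001,"z": 0.002,"wx": 0,"wy": 0,"wz": 0},{"x": 0,"y": 0.001,"z": 0.003,"wx": 0,"wy": 0,"wz": 0},{"x": 0,"y": 0.001,"z": 0.004,"wx": 0,"wy": 0,"wz": 0},{"x": 0,"y": 0.001,"z": 0.004,"wx": 0,"wy": 0,"wz": 0},{"x": 0,"y": 0.001,"z": 0.004,"wx": 0,"wy": 0,"wz": 0}]}}

```text
clock: 7.05
tool_pos: [0.6223, 0.0834, 0.0459]
tool_rot: [0.996, 0.093, 0.0, 0.0]
contact_force: [-3.3, -0.8, 6.9]
opening: 0.642
```

Call:
{"op": "drive_tool", "data": {"targets": [{"x": 0,"y": 0,"z": 0,"wx": 0,"wy": 0,"wz": 0},{"x": 0,"y": 0,"z": 0,"wx": 0,"wy": 0,"wz": 0},{"x": 0,"y": 0,"z": 0,"wx": 0,"wy": 0,"wz": 0},{"x": 0,"y": 0,"z": 0,"wx": 0,"wy": 0,"wz": 0},{"x": 0,"y": 0,"z": 0,"wx": 0,"wy": 0,"wz": 0},{"x": 0,"y": 0,"z": -0.03,"wx": 0,"wy": 0,"wz": 0},{"x": 0,"y": 0,"z": -0.07,"wx": 0,"wy": 0,"wz": 0},{"x": 0,"y": 0,"z": -0.11,"wx": 0,"wy": 0,"wz": 0},{"x": 0,"y": 0,"z": -0.15,"wx": 0,"wy": 0,"wz": 0},{"x": 0,"y": 0,"z": -0.19,"wx": 0,"wy": 0,"wz": 0},{"x": 0,"y": 0,"z": -0.23,"wx": 0,"wy": 0,"wz": 0}], "grip": 0.085}}

```text
clock: 8.43
tool_pos: [0.6222, 0.0835, 0.2766]
tool_rot: [0.996, 0.093, -0.0, 0.0]
contact_force: [1.1, 0.9, -0.2]
opening: 0.996
```

```bash
python3 - <<'E'
from h import *; from cell import get_obs
o=get_obs(); print(o["clock"],o["tool_pos"],o["contact_force"],o["opening"])
f=shot("side","s4")
c,n=cent(f,redm(f),(164,250)); r=fitcyl([f],[c],.083,.093,(.62,.08)); print(c,n,r.x.round(4),"nest side-est [.6185 .0818], fused .6187 .0826")
cv2.imwrite("pics/c4.png",cv2.resize(f["img"][190:320,110:300],None,fx=4,fy=4,interpolation=2)[:,:,::-1])
E
```

```text
8.425 [0.62217991 0.08348721 0.27663929] [ 1.10090492  0.91982292 -0.19675511] 0.996218301689117
[166.94470046 259.16129032] 434 [0.6212 0.0812] nest side-est [.6185 .0818], fused .6187 .0826
```

View pics/c4.png

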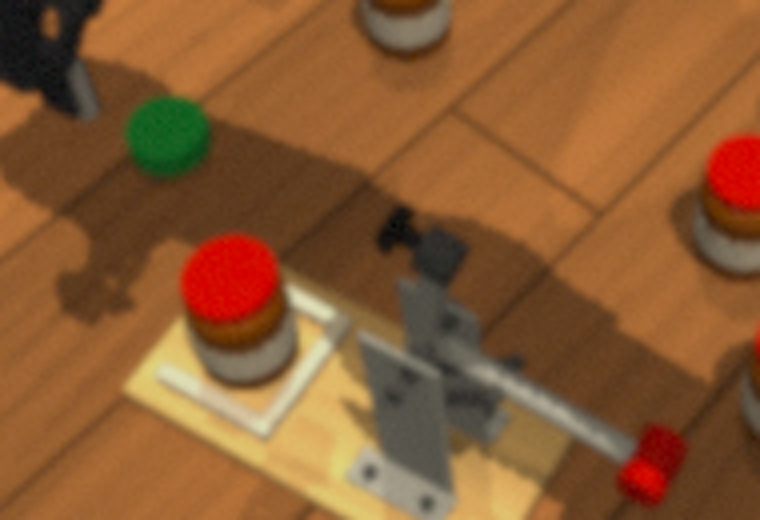

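The jar stands upright inside the nest and the clamp is still open. The open knob lies at r≈0.37 m, too close for a straight-down tool. I'll keep a constant 20° tilt, with the wrist leaning away from the base, and plan around that.

```bash
cat >> h.py <<'E'
P0=np.array([.5008,.0605,0]); PX=np.array([np.cos(3.327),np.sin(3.327),0])
def knob(h): t=1.666-h; return P0+PX*(.012+.12*np.sin(t))+np.array([0,0,.141+.12*np.cos(t)])
def Rt(a=20): return want()*Ro.from_euler("y",-a,degrees=True)
def tcp(h,a=20,back=0): return knob(h)+(.019-back)*Rt(a).apply([0,0,1])
E
python3 - <<'E'
from h import *; from cell import get_obs
o=get_obs(); print(knob(0))
p=tcp(0,20,.08);print(p,rel(o,p,Rt()),rel(o,p+[0,0,.13],Rt()))
E
```

```text
[0.37159642 0.03626638 0.12959281]
[0.39210208 0.04011246 0.18691406] (array([-2.37e-01, -1.00e-04,  9.35e-02]), array([-1.000e-02, -2.041e+01,  3.000e-02])) (array([-2.361e-01, -1.000e-04, -3.650e-02]), array([-1.000e-02, -2.041e+01,  3.000e-02]))
```

Call:
{"op": "drive_tool", "data": {"targets": [{"x": 0,"y": 0,"z": -0.05,"wx": 0,"wy": 0,"wz": 0},{"x": -0.01,"y": 0,"z": -0.09,"wx": 0,"wy": -3,"wz": 0},{"x": -0.05,"y": 0,"z": -0.09,"wx": 0,"wy": -7,"wz": 0},{"x": -0.1,"y": 0,"z": -0.09,"wx": 0,"wy": -12,"wz": 0},{"x": -0.15,"y": 0,"z": -0.08,"wx": 0,"wy": -17,"wz": 0},{"x": -0.2,"y": 0,"z": -0.06,"wx": 0,"wy": -20.4,"wz": 0},{"x": -0.236,"y": 0,"z": -0.03,"wx": 0,"wy": -20.4,"wz": 0},{"x": -0.237,"y": 0,"z": 0.01,"wx": 0,"wy": -20.4,"wz": 0},{"x": -0.237,"y": 0,"z": 0.05,"wx": 0,"wy": -20.4,"wz": 0},{"x": -0.237,"y": 0,"z": 0.093,"wx": 0,"wy": -20.4,"wz": 0},{"x": -0.237,"y": 0,"z": 0.093,"wx": 0,"wy": -20.4,"wz": 0}], "grip": 0.06}}

```text
clock: 9.85
tool_pos: [0.3881, 0.0394, 0.1808]
tool_rot: [0.979, 0.092, -0.179, 0.017]
contact_force: [0.8, -0.2, 0.4]
opening: 0.701
```

```bash
python3 - <<'E'
from h import *; from cell import get_obs
o=get_obs(); print(o["clock"],o["tool_pos"],o["joint_pos"],o["contact_force"],o["opening"])
print(rel(o,tcp(0,20,.08),Rt()),rel(o,tcp(0),Rt()))
E
```

```text
9.85 [0.38814386 0.03939002 0.18081977] [-0.29290694  0.44546774  0.08214528  2.16995392 -0.0569042   0.88953334
 -1.55274597] [ 0.76120702 -0.18015811  0.43526614] 0.7010477312299993
(array([ 0.0016,  0.    , -0.0071]), array([0.04, 0.69, 0.05])) (array([ 0.0026, -0.    ,  0.0729]), array([0.04, 0.69, 0.05]))
```

Call:
{"op": "drive_tool", "data": {"targets": [{"x": 0,"y": 0,"z": 0.025,"wx": 0,"wy": 0,"wz": 0},{"x": 0,"y": 0,"z": 0.05,"wx": 0,"wy": 0,"wz": 0},{"x": 0,"y": 0,"z": 0.07,"wx": 0,"wy": 0,"wz": 0},{"x": 0,"y": 0,"z": 0.08,"wx": 0,"wy": 0,"wz": 0},{"x": 0,"y": 0,"z": 0.08,"wx": 0,"wy": 0,"wz": 0},{"x": 0,"y": 0,"z": 0.08,"wx": 0,"wy": 0,"wz": 0}]}}

```text
clock: 10.6
tool_pos: [0.3629, 0.0346, 0.108]
tool_rot: [0.98, 0.092, -0.176, 0.016]
contact_force: [0.6, -0.5, -0.3]
opening: 0.699
```

```bash
python3 - <<'E'
from h import *; from cell import get_obs
o=get_obs(); print(o["clock"],o["tool_pos"],o["contact_force"],o["opening"],rel(o,tcp(0),Rt()))
f=shot("side","s5")
cv2.imwrite("pics/c5.png",cv2.resize(f["img"][180:345,130:330],None,fx=3.6,fy=3.6,interpolation=2)[:,:,::-1])
E
```

```text
10.6 [0.36289196 0.03462416 0.10798119] [ 0.64087878 -0.51030403 -0.33867576] 0.6987699216178446 (array([ 0.0009, -0.    , -0.0043]), array([0.01, 0.32, 0.05]))
```

View pics/c5.png

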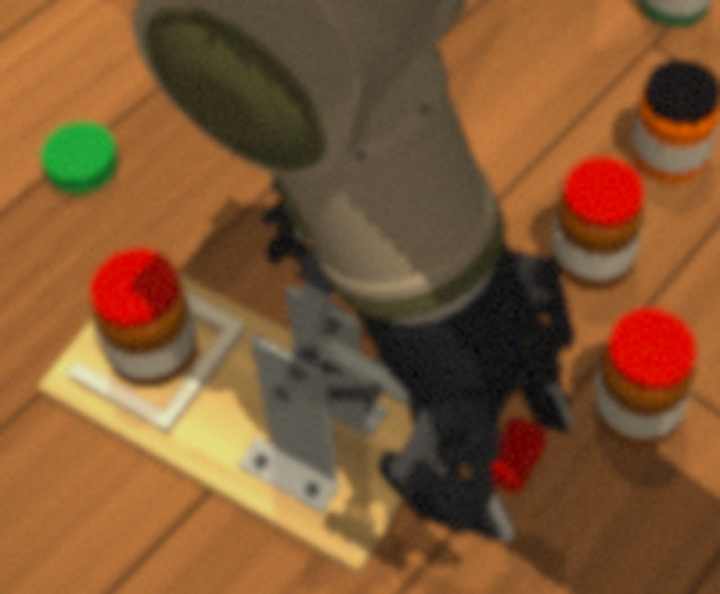

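The fingers straddle the red knob at about (274,307) in the full frame, and there is no contact. Now I pinch it.

Call:
{"op": "drive_tool", "data": {"targets": [{"x": 0,"y": 0,"z": 0,"wx": 0,"wy": 0,"wz": 0},{"x": 0,"y": 0,"z": 0,"wx": 0,"wy": 0,"wz": 0},{"x": 0,"y": 0,"z": 0,"wx": 0,"wy": 0,"wz": 0},{"x": 0,"y": 0,"z": 0,"wx": 0,"wy": 0,"wz": 0},{"x": 0,"y": 0,"z": 0,"wx": 0,"wy": 0,"wz": 0}], "grip": 0.02, "grip_force": 50}}

```text
clock: 11.28
tool_pos: [0.3626, 0.0339, 0.1077]
tool_rot: [0.98, 0.092, -0.176, 0.017]
contact_force: [1.5, -4.0, 7.3]
opening: 0.369
```

```bash
python3 - <<'E'
from h import *; from cell import get_obs
o=get_obs(); print(o["clock"],o["tool_pos"],o["contact_force"],o["opening"],rel(o,tcp(0),Rt()))
R0=Rt().inv()
for h in np.arange(0,2.11,.1): print(round(h,2),R0.apply(knob(h)-knob(0)).round(4))
E
```

```text
11.275 [0.36261588 0.03391474 0.10772033] [ 1.46640814 -4.0154768   7.34232275] 0.3693473555216897 (array([ 0.0012, -0.0006, -0.0047]), array([0.06, 0.36, 0.06]))
0.0 [0. 0. 0.]
0.1 [-0.0046  0.     -0.0111]
0.2 [-0.0081  0.     -0.0226]
0.3 [-0.0104 -0.     -0.0343]
0.4 [-0.0115  0.     -0.0463]
0.5 [-0.0115  0.     -0.0583]
0.6 [-0.0102 -0.     -0.0702]
0.7 [-0.0077  0.     -0.0819]
0.8 [-0.0041 -0.     -0.0934]
0.9 [ 0.0006  0.     -0.1044]
1.0 [ 0.0064  0.     -0.1149]
1.1 [ 0.0132 -0.     -0.1247]
1.2 [ 0.021   0.     -0.1339]
1.3 [ 0.0297  0.     -0.1422]
1.4 [ 0.0391  0.     -0.1496]
1.5 [ 0.0492  0.     -0.156 ]
1.6 [ 0.06    0.     -0.1614]
1.7 [ 0.0712  0.     -0.1657]
1.8 [ 0.0827  0.     -0.1688]
1.9 [ 0.0946  0.     -0.1708]
2.0 [ 0.1065  0.     -0.1716]
2.1 [ 0.1185  0.     -0.1711]
```

Call:
{"op": "drive_tool", "data": {"targets": [{"x": -0.0046,"y": 0,"z": -0.0111,"wx": 0,"wy": 0,"wz": 0},{"x": -0.0081,"y": 0,"z": -0.0226,"wx": 0,"wy": 0,"wz": 0},{"x": -0.0104,"y": 0,"z": -0.0343,"wx": 0,"wy": 0,"wz": 0},{"x": -0.0115,"y": 0,"z": -0.0463,"wx": 0,"wy": 0,"wz": 0},{"x": -0.0115,"y": 0,"z": -0.0583,"wx": 0,"wy": 0,"wz": 0},{"x": -0.0102,"y": 0,"z": -0.0702,"wx": 0,"wy": 0,"wz": 0},{"x": -0.0102,"y": 0,"z": -0.0702,"wx": 0,"wy": 0,"wz": 0},{"x": -0.0102,"y": 0,"z": -0.0702,"wx": 0,"wy": 0,"wz": 0}]}}

```text
clock: 12.28
tool_pos: [0.3757, 0.0365, 0.1776]
tool_rot: [0.98, 0.091, -0.177, 0.017]
contact_force: [-2.0, -5.4, 0.5]
opening: 0.364
```

```bash
python3 - <<'E'
from h import *; from cell import get_obs
o=get_obs(); print(o["clock"],o["tool_pos"],o["contact_force"],o["opening"],rel(o,tcp(.6),Rt()))
f=shot("side","s6"); print(proj(f,[knob(.6),knob(0)]))
cv2.imwrite("pics/c6.png",cv2.resize(f["img"][160:345,130:330],None,fx=3.2,fy=3.2,interpolation=2)[:,:,::-1])
E
```

```text
12.275 [0.37565253 0.03646541 0.17755938] [-1.97574805 -5.39980313  0.45446433] 0.36434375149438436 (array([ 0.0024, -0.0005, -0.0048]), array([0.05, 0.51, 0.02]))
[[266.91463591 285.6755871 ]
 [272.58910464 306.84778471]]
```

View pics/c6.png

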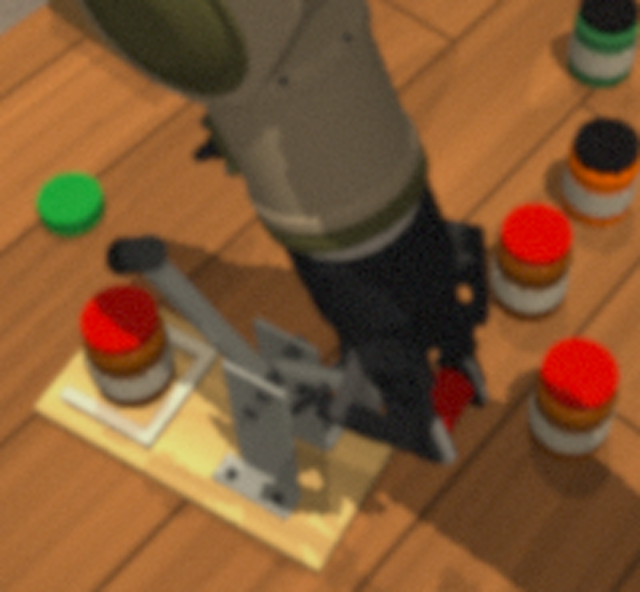

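The knob is held and is following the arc, and the clamp arm is coming down over the nest. I continue to h≈1.6.

Call:
{"op": "drive_tool", "data": {"targets": [{"x": 0.0025,"y": 0,"z": -0.0117,"wx": 0,"wy": 0,"wz": 0},{"x": 0.0061,"y": 0,"z": -0.0232,"wx": 0,"wy": 0,"wz": 0},{"x": 0.0108,"y": 0,"z": -0.0342,"wx": 0,"wy": 0,"wz": 0},{"x": 0.0166,"y": 0,"z": -0.0447,"wx": 0,"wy": 0,"wz": 0},{"x": 0.0234,"y": 0,"z": -0.0545,"wx": 0,"wy": 0,"wz": 0},{"x": 0.0312,"y": 0,"z": -0.0637,"wx": 0,"wy": 0,"wz": 0},{"x": 0.0399,"y": 0,"z": -0.072,"wx": 0,"wy": 0,"wz": 0},{"x": 0.0493,"y": 0,"z": -0.0794,"wx": 0,"wy": 0,"wz": 0},{"x": 0.0594,"y": 0,"z": -0.0858,"wx": 0,"wy": 0,"wz": 0},{"x": 0.0702,"y": 0,"z": -0.0912,"wx": 0,"wy": 0,"wz": 0},{"x": 0.0702,"y": 0,"z": -0.0912,"wx": 0,"wy": 0,"wz": 0}]}}

```text
clock: 13.7
tool_pos: [0.4711, 0.0547, 0.239]
tool_rot: [0.98, 0.091, -0.178, 0.017]
contact_force: [-3.6, -3.7, 7.4]
opening: 0.364
```

```bash
python3 - <<'E'
from h import *; from cell import get_obs
o=get_obs(); print(o["clock"],o["tool_pos"],o["contact_force"],o["opening"],rel(o,tcp(1.6),Rt()))
E
```

```text
13.7 [0.47107325 0.0546684  0.23895385] [-3.63914953 -3.72802361  7.43813542] 0.3641484431702637 (array([ 0.0022, -0.0002, -0.005 ]), array([0.03, 0.63, 0.04]))
```

Call:
{"op": "drive_tool", "data": {"targets": [{"x": 0.0112,"y": 0,"z": -0.0043,"wx": 0,"wy": 0,"wz": 0},{"x": 0.0227,"y": 0,"z": -0.0074,"wx": 0,"wy": 0,"wz": 0},{"x": 0.0346,"y": 0,"z": -0.0094,"wx": 0,"wy": 0,"wz": 0},{"x": 0.0465,"y": 0,"z": -0.0102,"wx": 0,"wy": 0,"wz": 0},{"x": 0.0515,"y": 0,"z": -0.0102,"wx": 0,"wy": 0,"wz": 0},{"x": 0.0515,"y": 0,"z": -0.0102,"wx": 0,"wy": 0,"wz": 0},{"x": 0.0515,"y": 0,"z": -0.0102,"wx": 0,"wy": 0,"wz": 0}]}}

```text
clock: 14.58
tool_pos: [0.5235, 0.0647, 0.2305]
tool_rot: [0.98, 0.091, -0.176, 0.017]
contact_force: [0.4, -2.3, 5.5]
opening: 0.367
```

```bash
python3 - <<'E'
from h import *; from cell import get_obs
o=get_obs(); print(o["clock"],o["tool_pos"],o["contact_force"],o["opening"],rel(o,tcp(2),Rt()))
E
```

```text
14.575 [0.52345677 0.06467002 0.23050436] [ 0.39591109 -2.26114033  5.45885038] 0.3673385155826088 (array([-0.0042, -0.0001, -0.0049]), array([0.02, 0.39, 0.04]))
```

Call:
{"op": "drive_tool", "data": {"targets": [{"x": 0,"y": 0,"z": 0,"wx": 0,"wy": 0,"wz": 0},{"x": 0,"y": 0,"z": 0,"wx": 0,"wy": 0,"wz": 0},{"x": 0,"y": 0,"z": 0,"wx": 0,"wy": 0,"wz": 0},{"x": 0,"y": 0,"z": -0.03,"wx": 0,"wy": 0,"wz": 0},{"x": 0,"y": 0,"z": -0.07,"wx": 0,"wy": 0,"wz": 0},{"x": 0,"y": 0,"z": -0.1,"wx": 0,"wy": 0,"wz": 0},{"x": 0,"y": 0,"z": -0.1,"wx": 0,"wy": 0,"wz": 0},{"x": 0,"y": 0,"z": -0.1,"wx": 0,"wy": 0,"wz": 0},{"x": 0,"y": 0,"z": -0.1,"wx": 0,"wy": 0,"wz": 0},{"x": 0,"y": 0,"z": -0.1,"wx": 0,"wy": 0,"wz": 0},{"x": 0,"y": 0,"z": -0.1,"wx": 0,"wy": 0,"wz": 0}], "grip": 0.06}}

```text
clock: 15.95
tool_pos: [0.5577, 0.0713, 0.3227]
tool_rot: [0.98, 0.092, -0.177, 0.017]
contact_force: [-0.3, 0.6, -0.7]
opening: 0.703
```

```bash
python3 - <<'E'
from h import *; from cell import get_obs
o=get_obs(); print(o["clock"],o["tool_pos"],o["contact_force"],o["opening"],rel(o,tcp(2,20),Rt()))
f=shot("side","s7"); t=shot("top","t7")
for h in(1.7,1.8,1.9,2.0): print(h,proj(f,knob(h)).round(1),proj(t,knob(h)).round(1))
print(blobs(f,(0,150,60),(6,255,255),40))
cv2.imwrite("pics/c7.png",np.hstack([cv2.resize(i["img"][a:a+150,b:b+130],None,fx=3,fy=3,interpolation=2)[:,:,::-1] for i,a,b in((f,180,130),(t,140,110))]))
E
```

```text
15.95 [0.55770649 0.07133924 0.32266569] [-0.30451916  0.57845278 -0.73462698] 0.7033574263950588 (array([-0.0047,  0.0001,  0.0937]), array([0.02, 0.44, 0.05]))
1.7 [[211.4 239.4]] [[148.5 216.7]]
1.8 [[205.5 236.9]] [[148.4 209.8]]
1.9 [[199.9 234.8]] [[148.5 203.2]]
2.0 [[194.6 233.1]] [[148.8 197. ]]
[([392.8, 109.2], [376, 97, 34, 28, 551]), ([209.8, 178.2], [200, 171, 20, 16, 251]), ([194.0, 232.8], [185, 223, 19, 21, 231]), ([297.3, 232.9], [287, 224, 22, 19, 343]), ([14.1, 260.8], [0, 239, 39, 46, 1136]), ([164.5, 264.8], [155, 254, 23, 18, 212]), ([310.6, 276.3], [299, 265, 24, 23, 432])]
```

View pics/c7.png

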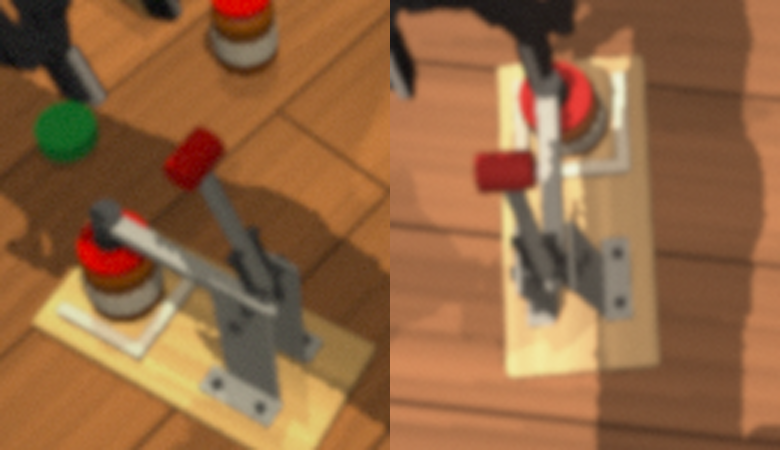

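The knob is at (194,233), which is the h=2.0 position. The spindle foot sits on the pressed lid and the jar is inside the fence, so the clamp has held by itself for about 1 s. Now I re-grip and open it.

Call:
{"op": "drive_tool", "data": {"targets": [{"x": -0.004,"y": 0,"z": 0,"wx": 0,"wy": 0,"wz": 0},{"x": -0.004,"y": 0,"z": 0.03,"wx": 0,"wy": 0,"wz": 0},{"x": -0.004,"y": 0,"z": 0.06,"wx": 0,"wy": 0,"wz": 0},{"x": -0.004,"y": 0,"z": 0.085,"wx": 0,"wy": 0,"wz": 0},{"x": -0.004,"y": 0,"z": 0.1,"wx": 0,"wy": 0,"wz": 0},{"x": -0.004,"y": 0,"z": 0.1,"wx": 0,"wy": 0,"wz": 0},{"x": -0.004,"y": 0,"z": 0.1,"wx": 0,"wy": 0,"wz": 0}]}}

```text
clock: 16.92
tool_pos: [0.5206, 0.0643, 0.2314]
tool_rot: [0.98, 0.092, -0.176, 0.016]
contact_force: [0.7, -0.0, 0.2]
opening: 0.707
```

Call:
{"op": "drive_tool", "data": {"targets": [{"x": 0,"y": 0,"z": 0,"wx": 0,"wy": 0,"wz": 0},{"x": 0,"y": 0,"z": 0,"wx": 0,"wy": 0,"wz": 0},{"x": 0,"y": 0,"z": 0,"wx": 0,"wy": 0,"wz": 0},{"x": 0,"y": 0,"z": 0,"wx": 0,"wy": 0,"wz": 0},{"x": 0,"y": 0,"z": 0,"wx": 0,"wy": 0,"wz": 0}], "grip": 0.02, "grip_force": 50}}

```text
clock: 17.55
tool_pos: [0.5205, 0.0641, 0.2313]
tool_rot: [0.98, 0.092, -0.176, 0.017]
contact_force: [1.1, -0.4, 6.3]
opening: 0.368
```

Call:
{"op": "drive_tool", "data": {"targets": [{"x": -0.0119,"y": 0,"z": 0.0008,"wx": 0,"wy": 0,"wz": 0},{"x": -0.0238,"y": 0,"z": 0.0028,"wx": 0,"wy": 0,"wz": 0},{"x": -0.0353,"y": 0,"z": 0.0059,"wx": 0,"wy": 0,"wz": 0},{"x": -0.0465,"y": 0,"z": 0.0102,"wx": 0,"wy": 0,"wz": 0},{"x": -0.0573,"y": 0,"z": 0.0156,"wx": 0,"wy": 0,"wz": 0},{"x": -0.0674,"y": 0,"z": 0.022,"wx": 0,"wy": 0,"wz": 0},{"x": -0.0768,"y": 0,"z": 0.0294,"wx": 0,"wy": 0,"wz": 0},{"x": -0.0855,"y": 0,"z": 0.0377,"wx": 0,"wy": 0,"wz": 0},{"x": -0.0933,"y": 0,"z": 0.0469,"wx": 0,"wy": 0,"wz": 0},{"x": -0.1001,"y": 0,"z": 0.0567,"wx": 0,"wy": 0,"wz": 0}]}}

```text
clock: 18.8
tool_pos: [0.4085, 0.0427, 0.2122]
tool_rot: [0.98, 0.091, -0.175, 0.017]
contact_force: [7.4, -3.1, 1.2]
opening: 0.372
```

```bash
python3 - <<'E'
from h import *; from cell import get_obs
o=get_obs(); print(o["clock"],o["tool_pos"],o["contact_force"],o["opening"],rel(o,tcp(1.0),Rt()))
E
```

```text
18.8 [0.40849376 0.04271246 0.21219946] [ 7.41448018 -3.10608363  1.24481952] 0.3718694716712831 (array([-0.0006, -0.0005, -0.0054]), array([0.05, 0.29, 0.03]))
```

Call:
{"op": "drive_tool", "data": {"targets": [{"x": -0.0058,"y": 0,"z": 0.0105,"wx": 0,"wy": 0,"wz": 0},{"x": -0.0105,"y": 0,"z": 0.0215,"wx": 0,"wy": 0,"wz": 0},{"x": -0.0141,"y": 0,"z": 0.033,"wx": 0,"wy": 0,"wz": 0},{"x": -0.0166,"y": 0,"z": 0.0447,"wx": 0,"wy": 0,"wz": 0},{"x": -0.0179,"y": 0,"z": 0.0566,"wx": 0,"wy": 0,"wz": 0},{"x": -0.0179,"y": 0,"z": 0.0686,"wx": 0,"wy": 0,"wz": 0},{"x": -0.0168,"y": 0,"z": 0.0806,"wx": 0,"wy": 0,"wz": 0},{"x": -0.0145,"y": 0,"z": 0.0923,"wx": 0,"wy": 0,"wz": 0},{"x": -0.011,"y": 0,"z": 0.1038,"wx": 0,"wy": 0,"wz": 0},{"x": -0.0064,"y": 0,"z": 0.1149,"wx": 0,"wy": 0,"wz": 0},{"x": -0.0064,"y": 0,"z": 0.1149,"wx": 0,"wy": 0,"wz": 0},{"x": -0.0064,"y": 0,"z": 0.1149,"wx": 0,"wy": 0,"wz": 0}]}}

```text
clock: 20.3
tool_pos: [0.3631, 0.0341, 0.1067]
tool_rot: [0.98, 0.091, -0.176, 0.017]
contact_force: [5.0, -4.5, 1.0]
opening: 0.37
```

Call:
{"op": "drive_tool", "data": {"targets": [{"x": 0,"y": 0,"z": 0,"wx": 0,"wy": 0,"wz": 0},{"x": 0,"y": 0,"z": 0,"wx": 0,"wy": 0,"wz": 0},{"x": 0,"y": 0,"z": 0,"wx": 0,"wy": 0,"wz": 0},{"x": 0,"y": 0,"z": 0,"wx": 0,"wy": 0,"wz": 0},{"x": 0,"y": 0,"z": -0.03,"wx": 0,"wy": 0,"wz": 0},{"x": 0,"y": 0,"z": -0.06,"wx": 0,"wy": 0,"wz": 0},{"x": 0,"y": 0,"z": -0.08,"wx": 0,"wy": 0,"wz": 0},{"x": 0,"y": 0,"z": -0.08,"wx": 0,"wy": 0,"wz": 0}], "grip": 0.06}}

```text
clock: 21.3
tool_pos: [0.3912, 0.04, 0.1826]
tool_rot: [0.98, 0.092, -0.175, 0.016]
contact_force: [0.7, 0.3, -0.7]
opening: 0.702
```

```bash
python3 - <<'E'
from h import *; from cell import get_obs
o=get_obs(); print(o["clock"],o["tool_pos"],o["contact_force"],o["opening"])
f=shot("side","s8"); 
for h in(0,.15,.3): print(h,proj(f,knob(h)).round(1))
print(blobs(f,(0,150,60),(6,255,255),40))
E
```

```text
21.3 [0.39124483 0.04004595 0.1826491 ] [ 0.69007484  0.29404512 -0.70824537] 0.702226159072506
0 [[272.6 306.8]]
0.15 [[273.2 302.7]]
0.3 [[272.5 297.7]]
[([392.8, 109.1], [375, 97, 35, 28, 555]), ([297.3, 232.8], [287, 224, 22, 19, 341]), ([14.1, 260.9], [0, 239, 39, 46, 1139]), ([167.1, 260.7], [155, 250, 24, 22, 407]), ([310.7, 276.3], [299, 265, 24, 23, 432]), ([272.7, 306.2], [264, 296, 18, 21, 226])]
```

Call:
{"op": "drive_tool", "data": {"targets": [{"x": -0.014,"y": 0,"z": -0.038,"wx": 0,"wy": 0,"wz": 0},{"x": -0.028,"y": 0,"z": -0.077,"wx": 0,"wy": 0,"wz": 0},{"x": -0.048,"y": 0,"z": -0.131,"wx": 0,"wy": 0,"wz": 0},{"x": -0.048,"y": 0,"z": -0.131,"wx": 0,"wy": 0,"wz": 0},{"x": -0.048,"y": 0,"z": -0.131,"wx": 0,"wy": 0,"wz": 0}]}}

```text
clock: 21.98
tool_pos: [0.3904, 0.0399, 0.3204]
tool_rot: [0.98, 0.092, -0.177, 0.017]
contact_force: [0.3, -0.5, 0.5]
opening: 0.703
```

```bash
python3 - <<'E'
from h import *; from cell import get_obs
o=get_obs(); print(o["clock"],o["tool_pos"],o["contact_force"],o["joint_velocities"].__class__)
f=shot("side","s9"); 
c,n=cent(f,redm(f),(167,260))
for z in(.083,.078): r=fitcyl([f],[c],z,z+.01,(.62,.08)); print(z,c,n,r.x.round(4))
print(cent(f,redm(f),(272,306)))
dk=cv2.inRange(f["img"],(0,0,0),(75,60,60)); print("black lids",cent(f,dk,(319,205)),cent(f,dk,(320,163)))
cv2.imwrite("pics/c9.png",cv2.resize(f["img"][130:340,110:340],None,fx=2.8,fy=2.8,interpolation=2)[:,:,::-1])
E
```

```text
21.975 [0.39040718 0.03989356 0.32042616] [ 0.29914686 -0.54820933  0.48656951] <class 'numpy.ndarray'>
0.083 [167.08       260.48941176] 425 [0.6185 0.0832]
0.078 [167.08       260.48941176] 425 [0.6214 0.0817]
(array([272.96943231, 305.91266376]), np.int32(229))
black lids (array([319.18918919, 205.11196911]), np.int32(259)) (array([319.71014493, 162.84057971]), np.int32(207))
```

View pics/c9.png

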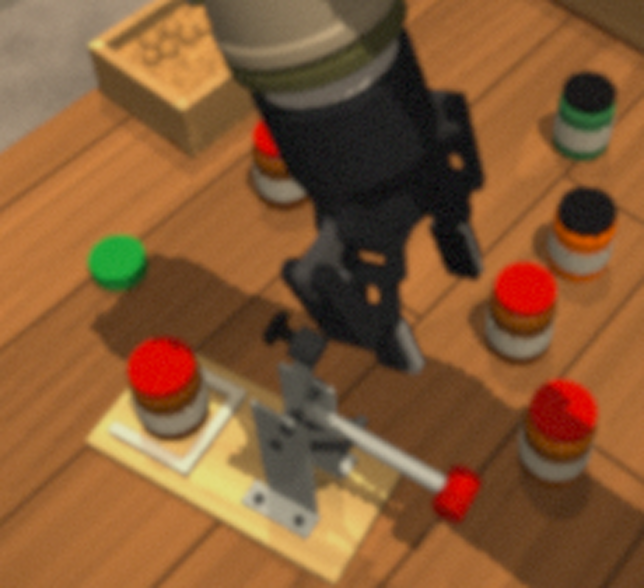

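The final picture shows the jar upright in the nest, its lid pressed down at (167,260). The handle is open with the knob at (273,306), the bystanders have not moved, and the gripper is clear. Handing in.

```bash
python3 -c "
from cell import order; print(order.sign_off())"
```

```text
the job is handed in; nothing more can be done
None
```

I stood the right-most red-lidded jar in the nest and let go of it. Then I swung the clamp over centre, released it for about 1 s while it held on its own, and swung it back open. The job was handed in at about 22 s, well inside the 67 s limit.

**What the last checks showed:**
- **Clamp:** when closed and released, the knob sat within 1 px of the predicted closed stop (2.0 rad). After reopening it sat within 1 px of the open stop, roughly 0.03 rad.
- **Jar:** it stands upright inside the fence, about 3 mm from the nest centre by the side camera, against a limit of 8 mm.
- **Lid:** its image dropped about 1.3 to 1.5 px, which matches 5 mm of travel. This is only indirect evidence that the lid is fully home; I could not measure it more finely from the images.
- **Bystanders:** the black-lidded jars are where they started, to within a pixel. The spare lids look unmoved in the pictures, but I did not measure them.
- **Robot:** it was clear of everything, with only sensor noise on the force reading.

**What disagreed or failed:**
- The top and side cameras differed by 2–4 mm on positions, so I used a fit to both.
- The first move call was rejected as invalid input before anything moved. It worked when I filled in all six numbers in every row and set the opening to 0.085 m.
- The tool ended about 5 mm past where it should have been at the closed stop, so the fingers may have slipped slightly on the knob.

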